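# Fold the hex-key set and clip it back on its snap hook

### The job

The stock count is over: fold the half-open key fully back into the aluminium folding hex-key set on the bench, then hang the set by its eye on the empty snap hook of the tool panel, pushing the eye in past the sprung gate so that the set hangs inside the hook and the gate has snapped shut behind it. Leave everything else on the bench where it is.

Things in the scene. Friction and masses are not known exactly. Their poses are not given: they have to be found in the camera images.
- set_center (a point): Centre, 12 mm above the underside, of a loose aluminium folding hex-key set, 130 to 200 g, lying flat: body 110 (x) x 24 (y) x 24 mm (z), keys nested between bottom and top cheeks. x points along the body to the hanging eye, z up. One key stands half out of the +y side. It starts with the eye pointing at the panel within about 55 degrees.
- set_eye (a point): Centre of the set's hanging eye, a round steel ring in the plane of the flat-lying set, 69 mm along +x from set_center, same height: hole 26 mm across, wire 6 mm thick, 38 mm over all. Axes as set_center.
- key_pivot (a point): Pivot (along z) of the half-open key, at x = -46, y = +9 mm from set_center, near the end away from the eye. The key is 6 mm thick, 88 mm long, half-way up the body; folded it lies along +x, flush with the body's +y edge. Squeezing key and opposite long side together between the fingers at mid-body folds it. Axes as set_center.
- open_key (a joint): Angle of the open key in rad: 0 folded flush into the body, growing as it swings out on the +y side (starts 0.3 to 0.6). A friction hinge (0.03 N m) that stays where it is left.
- hook_seat (a point): Lowest point of the bowl's centreline of the empty snap hook, 172 mm above the bench, 25 mm in front of the panel. x is level and points into the panel, z up. 6 mm round bar in the x-z plane: bowl of 13 mm centreline radius, open upwards (inner floor 3 mm above this point); shank 13 mm to +x, nose 13 mm to -x, so a 20 mm mouth.
- hook_nose (a point): Top of the empty hook's nose, 13 mm to -x and 36 mm above hook_seat; axes alike. With the set held level, eye towards the panel, the eye goes down over the nose with its far wire between nose and shank: the eye's centre then 12 to 22 mm to -x of hook_seat. Released once inside, the set swings down and hangs.
- gate_hinge (a point): Hinge of the empty hook's flat sprung gate, on the shank, 9.5 mm to +x and 45 mm above hook_seat; the gate slopes down from here to rest inside the nose 30 mm above hook_seat. It swings only inwards (down, to the shank). An eye wire pushed below its tip, within 9 mm of the bowl's floor, is inside and the gate springs shut over it.
- snap_hook_gate (a joint): Angle of the empty snap hook's gate in rad: 0 shut against the nose, growing as it is pushed inwards, stop at 0.95. An eye needs about 1 to 5 N to push it.
- tool_panel: Fixed standing tool panel, perforated cream steel sheet 300 mm wide (y), top 250 mm above the bench; origin on the bench under the middle of its front face, x pointing into it. Three hooks, 85 mm apart: the empty snap hook, a snap hook with a smaller closed key set, and a plain hook with a spanner, in varying order.
- bearing: Bystander: sealed ball bearing lying flat, 52 mm across, 15 mm high; origin centre of its underside.
- pulley: Bystander: toothed aluminium belt pulley, 60 mm across, 30 mm high; origin centre of its underside.
- oil_filter: Bystander: white spin-on filter canister, 72 mm across, 76 mm high; origin centre of its underside.
- tape_roll: Bystander: roll of packing tape lying flat, 104 mm across, 48 mm high; origin centre of its underside.
- carton: Bystander: small carton 120 x 80 x 60 mm; origin centre of its underside.
- bolt: Bystander: large hex bolt standing on its head, 60 mm high, head 27 mm; origin centre of its underside.

How it is judged:
By the outcome, as a careful person would: the job done as asked, in the order asked, and still so for the second after the job is handed in, with the robot touching nothing.
It also fails if it takes over 45 s, if anything falls off the work surface, if the arm or the gripper's body presses on something with over 40 N, if the wrist force passes 120 N, or if a joint passes its speed limit or range.

### The arm

A 6-joint arm with a two-finger parallel gripper is mounted at the origin on the work surface. World frame = base frame: x ahead of the robot, y to its left, z up, the work surface at z = 0. Lengths are in m, angles in rad, forces in N, time in s.
With the tool pointing down it reaches from about 0.375 to 0.9 m from the base axis. Payload 3.1 kg.
Tool frame: the origin (TCP) lies midway between the tips of the shut fingers; the grasp point (between the pads) lies robot.tcp_to_grasp behind it (robot.tcp_to_grasp is the distance from the TCP to the grasp point, in m); z points along the fingers, y is the direction in which the jaws open and shut (so a half turn about z gives the same grasp; the last joint's range is limited). The gripper opens to 87 mm and grips with 3 to 60 N. Pads are 19 mm wide; open, the fingers measure 117 mm over their backs; the gripper's body (75 mm by 190 mm) begins 51 mm behind the grasp point.
Start: joints at [-1.292, 0.527, 1.433, -0, 1.181, -0.178], TCP at [0.276, -0.561, 0.223] pointing down, gripper open.
Joint ranges: [-3.08, 3.08], [-0.75, 2.2], [0.22, 2.44], [-1.43, 4.57], [0, 2.65], [-2.85, 2.85]. Speed limits (rad/s): [2.79, 2.79, 3.14, 3.14, 3.14, 3.14].

### API

Orientations are given as a unit quaternion [x, y, z, w].
In Python, from rig import robot, cams, nets gives the robot as it stands. The module is installed in compiled form; this text tells all that it offers.
- The arm moves only by the tool play_rows, never from a script. Its argument "commands" is a list of rows, each an object of numbers: "x", "y", "z": the shift along the tool's x, y, z in mm; "spin": the turn about the tool's z in rad. In form: [{"x": .., "y": .., "z": .., "spin": ..}, ...]. A call has 1 to 8 rows; each row shifts and turns the pose as measured when the row begins, along the tool's axes as they then stand; what a row does not reach is not made up. A row lasts 1/10 s, in which the tool goes at most 50 mm and 8.59 degrees, less where a joint would pass 70% of its speed; a pose out of reach is approached as far as the arm can. A call is refused whole if a number of a shift passes 50 or a number of a turn 0.15, either way. A call with a gripper value outside its range is refused whole. "grip" is the opening, from 0 (shut) to 1 (fully open), set as the call begins (left out, the last holds). The fingers move at their own pace and stop on an object; "newtons" is the grip in N (left out, the last holds). Time passes only in rows, so rows that do not move let the fingers close. It gives the time, the measured TCP pose, the force and the opening at its end, in the units of the state.
- robot.get_obs(): the state, without advancing time (a new reading comes with each control period).
- cams.camera(name): name is "side" or "top" or "wrist"; returns a dict with "img" (384x512x3 uint8, red, green, blue), "fx", "fy", "cx", "cy" (pixels), "world_to_cam" (4x4, takes a point from world to camera coordinates); the wrist camera has in their place "mount" (4x4, takes a point from camera to tool coordinates, whose origin is the TCP and whose axes are the flange's). Camera axes: x right, y up, looking along -z (the intrinsics and any distortion apply to the point x, -y, -z); pixel columns grow to the right and rows downward; lengths in m; the calibration is good to about 2 mm. A picture is of the moment at which its call begins: read the wrist's pose just before it. There is no depth.
- robot.hand_in(): hands the job in, once; it reports no verdict.
Trained networks look in a picture, given as the dict that the camera call returned (one of the last four; its "shot" number tells which), for a name from the list of things; names that differ only in an ending like _2 or _b are one class to them, and where a whole thing is asked for, a point or a joint stands for the part that bears it (a point fixed in the world has none). Each returns a list of dicts, best first, with "conf" (0 to 1); they miss things now and then, are a little off and sometimes report something else, mostly with a low value. They report only what shows in the picture. A call takes as long as a camera call.
- nets.outline_of(picture, name): "region" (384x512 bool, what is visible of it) and "pixel" ([column, row] in pixels, amid what is visible of it).
The state is a dict: "time": time; "q": joint angles; "joint_velocities": joint speeds; "joint_torque": joint torques, N m; "position": TCP position; "tool_rot": TCP orientation; "ft_force": force on the tool from outside, world axes, zero at the start; "moment": the same for the moment, N m; "grip_width": finger opening in m.
Only numpy, scipy, OpenCV 4.12 (cv2) and the standard library are available. Lean on these libraries where they do the work, as an engineer would, in place of code of your own. Each camera call takes 0.05 s, during which the arm holds its last target.

## Working session

There is one attempt and no reset: what is moved stays moved. The work goes in short steps, Python scripts to look and compute and a tool call to move; the robot and the scene stay as the last step left them, time stands still between calls to the robot, and variables do not carry over. Pictures are saved under pics/ and viewed, and the job is handed in when it is done.

Besides the shell and the picture viewer there is one more tool, called after "Call:" in YAML: its name, and indented under it one key for each argument. play_rows: Moves the arm, as the interface text tells. Its arguments: {"type":"object","properties":{"commands":{"type":"array"},"grip":{"type":"number"},"newtons":{"type":"number"}},"required":["commands"]}

```bash
mkdir -p pics; ls
cat > h.py <<'E'
import numpy as np, cv2
from rig import robot,cams,nets
from scipy.spatial.transform import Rotation as R
def save(p,n,crop=None,s=1):
    im=p["img"][:,:,::-1]
    if crop: im=im[crop[1]:crop[3],crop[0]:crop[2]]
    im=cv2.resize(im,None,fx=s,fy=s,interpolation=cv2.INTER_CUBIC); cv2.imwrite('pics/'+n,im)
def w2c(p,obs=None):
    if "world_to_cam" in p: return np.array(p["world_to_cam"])
    T=np.eye(4);T[:3,:3]=R.from_quat(obs["tool_rot"]).as_matrix();T[:3,3]=obs["position"]
    return np.linalg.inv(T@np.array(p["mount"]))
def proj(p,X,obs=None):
    M=w2c(p,obs);c=M[:3,:3]@np.array(X)+M[:3,3]
    return np.array([p["cx"]+p["fx"]*c[0]/-c[2],p["cy"]-p["fy"]*c[1]/-c[2]])
def ray(p,px,obs=None):
    M=np.linalg.inv(w2c(p,obs))
    d=np.array([(px[0]-p["cx"])/p["fx"],-(px[1]-p["cy"])/p["fy"],-1.])
    return M[:3,3],M[:3,:3]@d
def atz(p,px,z,obs=None):
    o,d=ray(p,px,obs);return o+d*(z-o[2])/d[2]
E
python3 - <<'E'
from h import *
o=robot.get_obs();print(o,robot.tcp_to_grasp)
for n in("side","top","wrist"):
    p=cams.camera(n);save(p,n+'0.png',s=1.5);print(n,{k:v for k,v in p.items() if k!='img'})
    for nm in("set_center","set_eye","open_key","hook_nose","tool_panel","snap_hook_gate","hook_seat"):
        try:print(nm,[(round(d["conf"],2),np.round(d["pixel"],1),d["region"].sum()) for d in nets.outline_of(p,nm)])
        except Exception as e:print(nm,e)
E
```

```text
pics
{'time': 0.0, 'q': array([-1.29249862e+00,  5.28451426e-01,  1.43392284e+00, -2.91837052e-05,
        1.18137268e+00, -1.78546803e-01]), 'joint_velocities': array([-0.00170028,  0.00024975,  0.00017457, -0.00044875,  0.00046327,
       -0.00026698]), 'joint_torque': array([-1.14366518e-03, -4.40051544e+01, -1.76591581e+01,  6.32037409e-02,
        5.82315505e-02, -1.59354522e-04]), 'position': array([ 0.27548545, -0.56018737,  0.22157415]), 'tool_rot': array([ 9.74023051e-01,  2.26446320e-01, -6.71776276e-05, -1.07513743e-03]), 'ft_force': array([-0.00788782,  0.31249655, -0.46211009]), 'moment': array([-0.01320135, -0.0287027 , -0.02834727]), 'grip_width': 0.08721954469731147} 0.0187
side {'fx': 384.0774666400863, 'fy': 384.0774666400863, 'cx': 249.32353410720958, 'cy': 192.67820130590846, 'world_to_cam': array([[-0.8651509 , -0.50119758, -0.01774539,  0.52971864],
       [ 0.32309191, -0.58407491,  0.74462616, -0.27585369],
       [-0.38356947,  0.6384806 ,  0.66724582, -0.846495  ],
       [ 0.        ,  0.        ,  0.        ,  1.        ]]), 'shot': 1}
set_center [(0.57, a
[... 1073 characters left out ...]
seat [(0.61, array([235.2, 221.8]), np.int64(284)), (0.59, array([357.9, 248.4]), np.int64(89))]
wrist {'fx': 306.989572537567, 'fy': 306.989572537567, 'cx': 256.9828785215426, 'cy': 192.698690690925, 'mount': array([[-4.49199169e-05,  9.70023146e-01,  2.43012538e-01,
         6.53523183e-02],
       [ 9.99998927e-01, -3.12307034e-04,  1.43146902e-03,
        -3.43540677e-04],
       [ 1.46445261e-03,  2.43012341e-01, -9.70022091e-01,
        -1.63127346e-01],
       [ 0.00000000e+00,  0.00000000e+00,  0.00000000e+00,
         1.00000000e+00]]), 'shot': 3}
set_center []
set_eye []
open_key []
hook_nose []
tool_panel [(0.61, array([46.5, 14.4]), np.int64(1228))]
snap_hook_gate []
hook_seat []
```

View pics/side0.png

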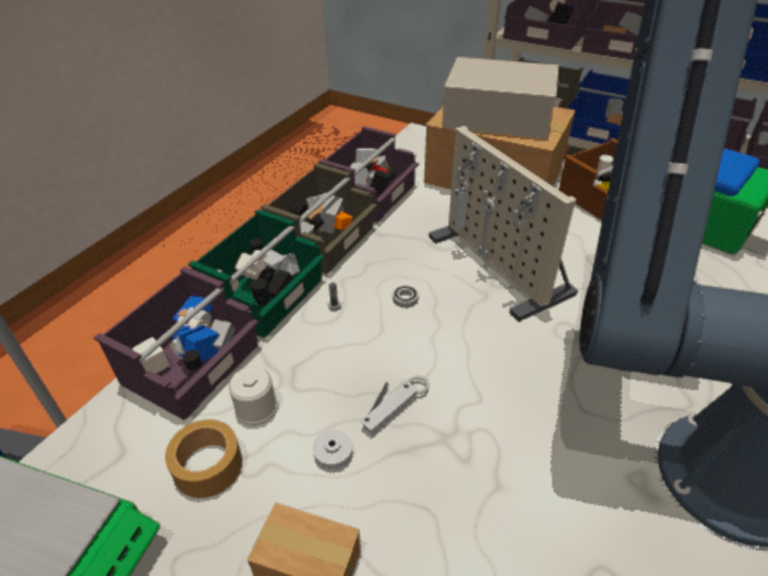

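View pics/top0.png

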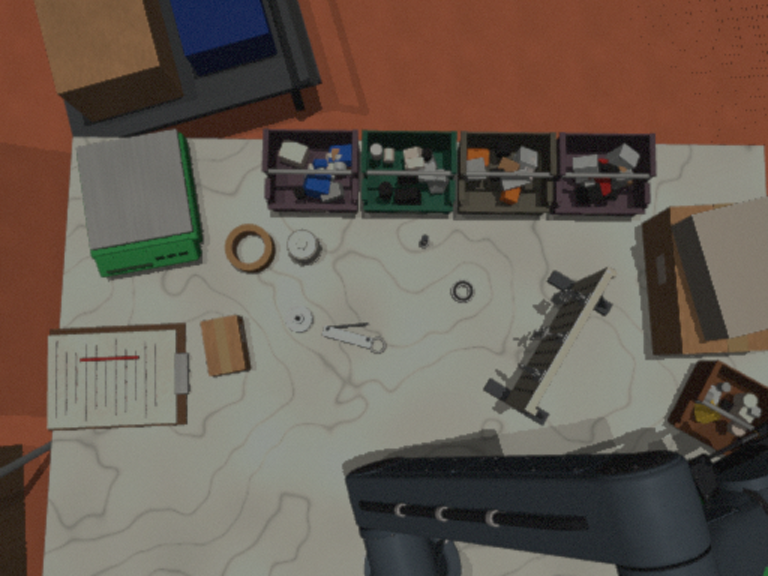

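View pics/wrist0.png

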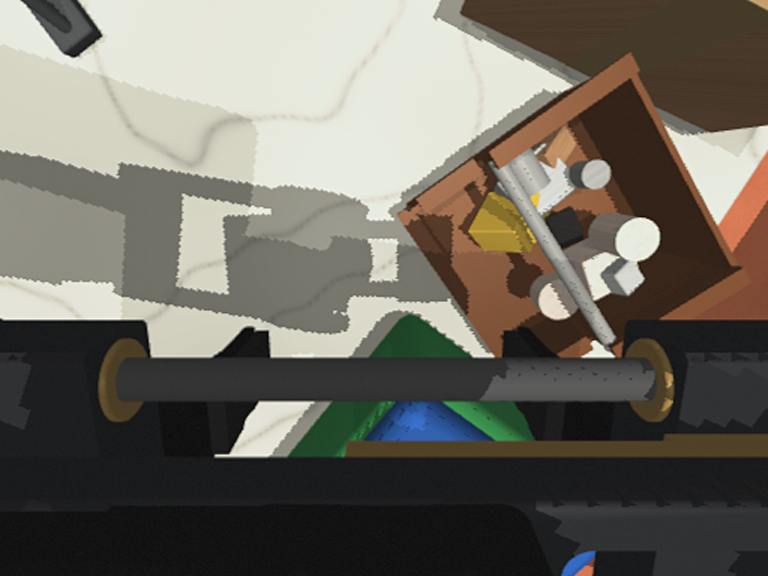

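The side view shows the set at about (258,270), with its key open on the far side and its eye at (279,257). The panel is at (345,145). The top view shows the set lying between the pulley and the bearing. Next I'll zoom in.

Run:
```python
from h import *
p=cams.camera("side");save(p,'s1.png',(280,75,400,215),4.2);save(p,'s2.png',(230,240,300,300),9)
q=cams.camera("top");save(q,'t1.png',(205,170,265,250),7);save(q,'t2.png',(310,165,420,285),5)
for c,n in((p,"side"),(q,"top")):
  for nm in("hook_nose","hook_seat","set_center"):
    for d in nets.outline_of(c,nm):
        ys,xs=np.nonzero(d["region"]);print(n,nm,d["conf"],d["pixel"],xs.min(),xs.max(),ys.min(),ys.max())
```

```text
side hook_nose 0.73 [257.7, 269.5] 241 280 251 290
side hook_nose 0.69 [352.4, 136.3] 345 360 123 144
side hook_seat 0.61 [352.9, 138.1] 342 360 123 150
side hook_seat 0.57 [274.7, 198.2] 262 278 190 204
side set_center 0.74 [260.7, 270.1] 241 285 250 290
top hook_nose 0.62 [234.2, 216.6] 224 237 216 218
top hook_nose 0.48 [355.4, 247.7] 346 362 243 254
top hook_seat 0.51 [356.2, 250.2] 347 362 243 254
top set_center 0.85 [230.0, 223.3] 215 248 217 232
```

View pics/s1.png

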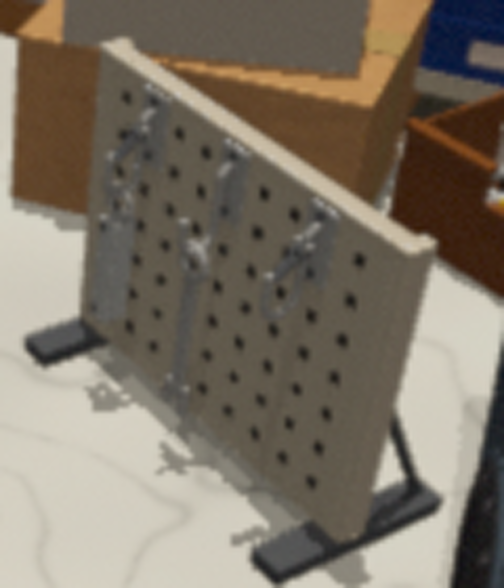

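View pics/s2.png

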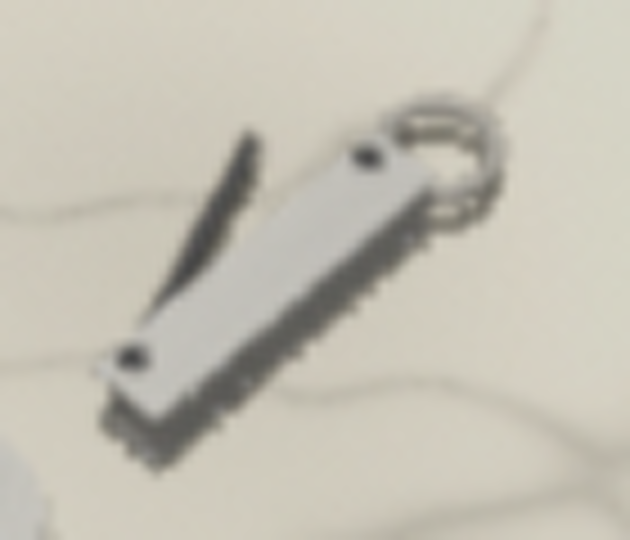

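View pics/t1.png

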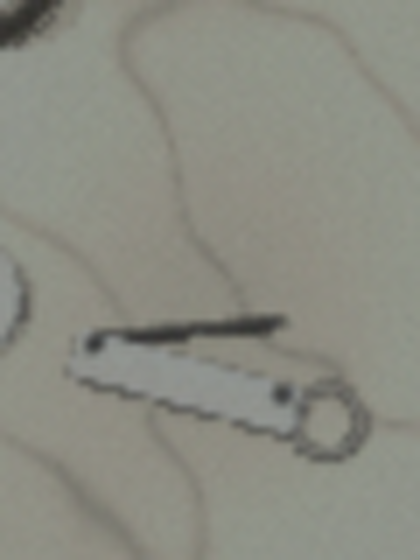

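View pics/t2.png

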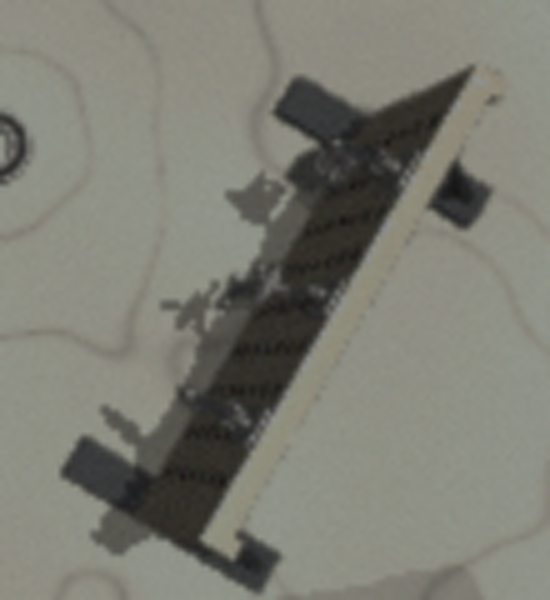

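The empty snap hook is the right-hand one in the side view, nearest the robot base. The second holds the spanner and the left one the small set. Now I'll work out the positions.

Run:
```python
from h import *
p=cams.camera("side");q=cams.camera("top")
z=lambda c,x,y,s,X,Y:(x+X/s,y+Y/s)
T=lambda X,Y:(205+X/7,170+Y/7)
S=lambda X,Y:(230+X/9,240+Y/9)
print("eye top",atz(q,T(330,420),.012),"side",atz(p,S(445,160),.012))
print("dot1",atz(q,T(95,343),.024),atz(p,S(131,357),.024))
print("dot2",atz(q,T(283,393),.024),atz(p,S(368,157),.024))
print("tip",atz(q,T(285,321),.012),atz(p,S(252,133),.015))
P=lambda X,Y:(310+X/5,165+Y/5)
a=atz(q,P(476,66),.25);b=atz(q,P(203,540),.25);print("panel front top",a,b,np.linalg.norm(a-b))
SP=lambda X,Y:(280+X/4.2,75+Y/4.2)
a2=atz(p,SP(104,48),.25);b2=atz(p,SP(418,247),.25);print("side",a2,b2,np.linalg.norm(a2-b2))
```

```text
eye top [0.47733939 0.08064561 0.012     ] side [0.47474429 0.08587811 0.012     ]
dot1 [0.51164228 0.19191913 0.024     ] [0.51309662 0.19276183 0.024     ]
dot2 [0.48936121 0.10267045 0.024     ] [0.48974184 0.10403925 0.024     ]
tip [0.52405995 0.10290431 0.012     ] [0.5252458  0.10597887 0.015     ]
panel front top [ 0.62255868 -0.35591152  0.25      ] [ 0.3560472  -0.20015981  0.25      ] 0.3086858714357858
side [ 0.62018207 -0.35134082  0.25      ] [ 0.3551551 -0.2056842  0.25     ] 0.3024155230806843
```

Call:
play_rows:
  commands:
    - {"z": -30, "spin": -0.15}
    - {"z": -30, "spin": -0.15}
    - {"z": -30, "spin": -0.15}
    - {"z": -30, "spin": -0.15}
    - {"x": 42, "y": -6}
    - {"x": 42, "y": -6}
    - {"x": 42, "y": -6}
    - {"x": 42, "y": -6}
  grip: 1

```text
invalid input
```

```bash
cat >> h.py <<'E'
def st():
    o=robot.get_obs();x=R.from_quat(o["tool_rot"]).as_matrix()
    print("t%.2f"%o["time"],"p",np.round(o["position"]*1000,1),"yaw",round(np.degrees(np.arctan2(x[1,0],x[0,0])),2),"zt",np.round(x[:,2],4),"F",np.round(o["ft_force"],1),"M",np.round(o["moment"],2),"w",round(o["grip_width"]*1000,1));return o
def plan(pos,yaw):
    o=st();x=R.from_quat(o["tool_rot"]).as_matrix();y0=np.arctan2(x[1,0],x[0,0])
    d=(np.array(pos)-o["position"])*1000;print("tool mm now",np.round(x.T@d,1),"spin",round(y0-np.radians(yaw),3))
    c,s=np.cos(np.radians(yaw)),np.sin(np.radians(yaw))
    print("after spin",round(d[0]*c+d[1]*s,1),round(d[0]*s-d[1]*c,1),round(-d[2],1))
E
python3 -c "
from h import *
plan((.384,-.288,.335),60.5)"
```

```text
t1.70 p [ 275.7 -560.9  222.5] yaw 26.18 zt [-0. -0. -1.] F [0.6 0.2 0. ] M [-0.02 -0.02 -0.04] w 87.1
tool mm now [ 217.5 -197.1 -112.5] spin -0.599
after spin 290.8 -40.1 -112.5
```

Call:
play_rows:
  commands:
    - {"x": 0, "y": 0, "z": -30, "spin": -0.149}
    - {"x": 0, "y": 0, "z": -30, "spin": -0.149}
    - {"x": 0, "y": 0, "z": -30, "spin": -0.149}
    - {"x": 0, "y": 0, "z": -30, "spin": -0.149}
    - {"x": 42, "y": -6, "z": 0, "spin": 0}
    - {"x": 42, "y": -6, "z": 0, "spin": 0}
    - {"x": 42, "y": -6, "z": 0, "spin": 0}
    - {"x": 42, "y": -6, "z": 0, "spin": 0}
  grip: 1

```text
time: 2.5
position: [0.3361, -0.404, 0.3464]
tool_rot: [0.864, 0.504, -0.0, 0.002]
ft_force: [1.2, 0.5, -0.3]
grip_width: 0.0871
```

```bash
python3 -c "
from h import *
plan((.384,-.288,.335),60.5)"
```

```text
t2.50 p [ 336.1 -404.   346.4] yaw 60.51 zt [ 0.0014 -0.003  -1.    ] F [ 1.2  0.5 -0.3] M [ 0.01 -0.07 -0.  ] w 87.1
tool mm now [124.5 -15.4  11.2] spin 0.0
after spin 124.5 -15.4 11.4
```

Call:
play_rows:
  commands:
    - {"x": 42, "y": -5, "z": 0, "spin": 0}
    - {"x": 42, "y": -5, "z": 0, "spin": 0}
    - {"x": 42, "y": -5, "z": 0, "spin": 0}
    - {"x": 0, "y": 0, "z": 0, "spin": 0}

```text
time: 2.9
position: [0.3869, -0.2771, 0.347]
tool_rot: [0.863, 0.505, 0.001, 0.002]
ft_force: [-0.2, -0.7, 0.3]
grip_width: 0.0873
```

Run:
```python
from h import *
o=st();p=cams.camera("wrist");save(p,'w1.png',s=1.5)
P=lambda X:print(np.round(proj(p,X,o),1))
c=np.array([.4885,-.2783,0]);x=np.array([-.493,-.870,0]);y=np.array([.870,-.493,0])
s=c-.085*y-.025*x+[0,0,.172]
print(s)
for X in(s,s-.013*x+[0,0,.036],s+.0095*x+[0,0,.045],c-.15*y+[0,0,.25],c+.15*y+[0,0,.25]):P(X)
for nm in("hook_nose","hook_seat"):
    for d in nets.outline_of(p,nm):
        ys,xs=np.nonzero(d["region"]);print(nm,d["conf"],d["pixel"],xs.min(),xs.max(),ys.min(),ys.max())
```

```text
t2.90 p [ 386.9 -277.1  347. ] yaw 60.71 zt [ 0.0034 -0.0016 -1.    ] F [-0.2 -0.7  0.3] M [-0.04 -0.02  0.02] w 87.3
[ 0.426875 -0.214645  0.172   ]
[261.5 108. ]
[262.2  92.6]
[262.2 117.4]
[184.9 136.3]
[543.3 137.8]
hook_nose 0.88 [265.5, 113.4] 247 275 87 131
hook_seat 0.91 [263.8, 114.0] 248 276 86 132
```

View pics/w1.png

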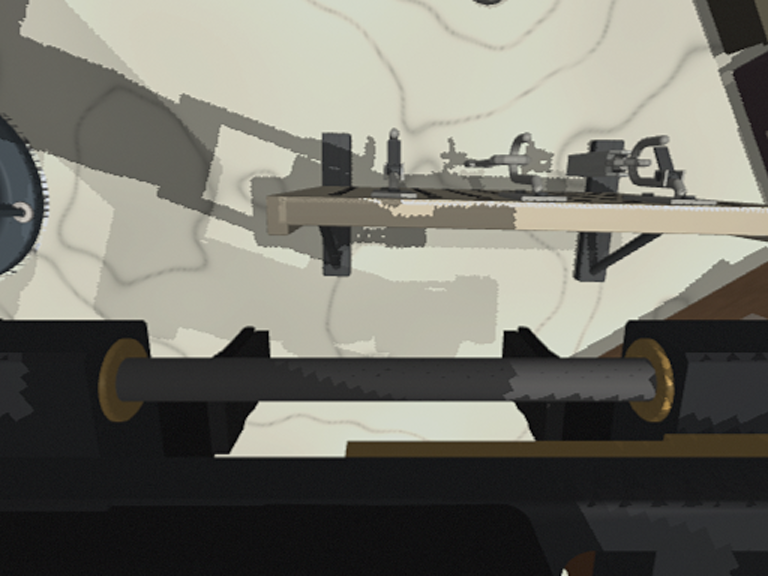

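Run:
```python
from h import *
im=cv2.imread('pics/w1.png')
p=cv2.resize(im[110:260,250:470],None,fx=3.6,fy=3.6,interpolation=cv2.INTER_CUBIC);cv2.imwrite('pics/w1z.png',p)
p=cv2.resize(im[110:260,450:768],None,fx=2.5,fy=2.5,interpolation=cv2.INTER_CUBIC);cv2.imwrite('pics/w1y.png',p)
```

```text
(no output)
```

View pics/w1z.png

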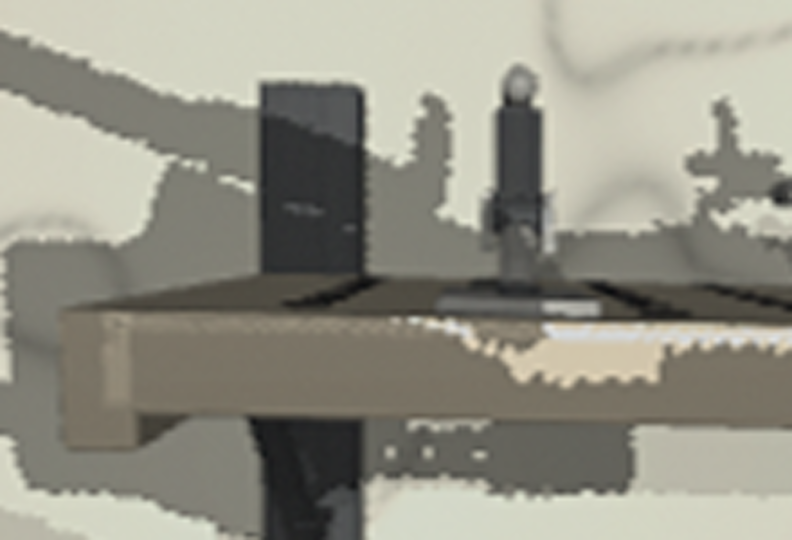

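View pics/w1y.png

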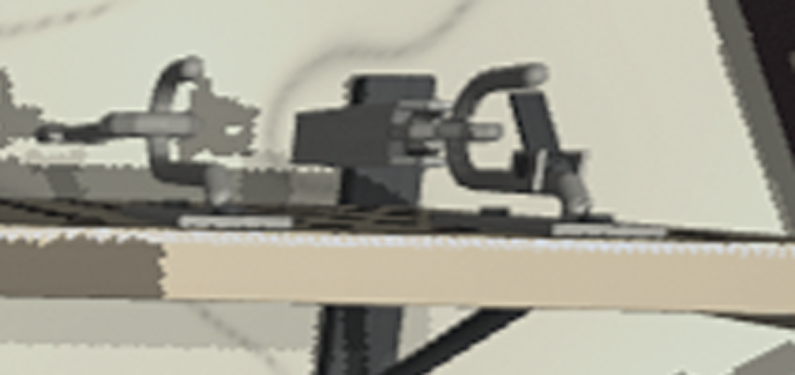

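Run:
```python
from h import *
o={"position":np.array([.3869,-.2771,.347]),"tool_rot":None}
x=np.radians(60.71)
o["tool_rot"]=R.from_matrix(np.array([[np.cos(x),np.sin(x),0],[np.sin(x),-np.cos(x),0],[0,0,-1]])).as_quat()
p=cams.camera("wrist"); o2=st()
p1=p
for oo in (o,):
  a=atz(p,(178.1,131.1),.25,oo);b=atz(p,(512,138.1),.25,oo);d=b-a
  print(a,b,np.degrees(np.arctan2(d[1],d[0])))
  print("nose",atz(p,(262.6,89.6),.208,oo))
# top & side hook pix
for n,pt in(("top",None),("side",None)):
  c=cams.camera(n)
  s=np.array([.4269,-.2146,.172]);xx=np.array([-.493,-.870,0])
  save(c,n+'h.png',(340,230,370,260) if n=="top" else (335,115,370,155),15)
  for X in(s-.013*xx+[0,0,.036],s):print(n,proj(c,X))
```

```text
t3.10 p [ 386.1 -283.   347. ] yaw 60.38 zt [ 0.0032 -0.0053 -1.    ] F [ 0.4 -0.6  0.4] M [ 0.04 -0.02 -0.01] w 86.7
[ 0.35500745 -0.19785525  0.25      ] [ 0.59513745 -0.33911295  0.25      ] -30.46638925324723
nose [ 0.43446637 -0.20094762  0.208     ]
top [348.7275894  244.79835033]
top [350.30098074 246.99699192]
side [346.15077223 139.96174994]
side [347.86030873 149.71610876]
```

View pics/toph.png

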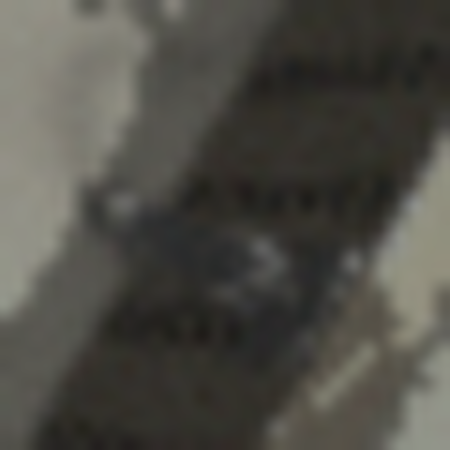

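View pics/sideh.png

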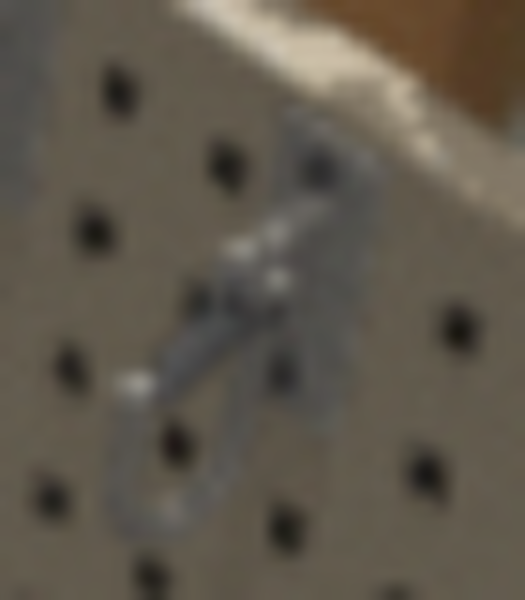

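Run:
```python
from h import *
o=st();p=cams.camera("wrist");save(p,'w2.png',(170,70,300,150),6);np.save('o2.npy',np.r_[o["position"],o["tool_rot"]])
t=cams.camera("top");s=cams.camera("side")
print(atz(t,(348.1,243.7),.208),atz(s,(344.2,140.5),.208))
print("bowl side", s["cx"] and atz(s,(346,149.7),.172))
```

```text
t3.20 p [ 385.9 -283.4  346.8] yaw 60.3 zt [ 0.003  -0.0046 -1.    ] F [-0.3  0.3  1. ] M [-0.06 -0.06 -0.01] w 87.1
[ 0.4364194  -0.20150697  0.208     ] [ 0.43690648 -0.19850156  0.208     ]
bowl side [ 0.4312821 -0.2122895  0.172    ]
```

View pics/w2.png

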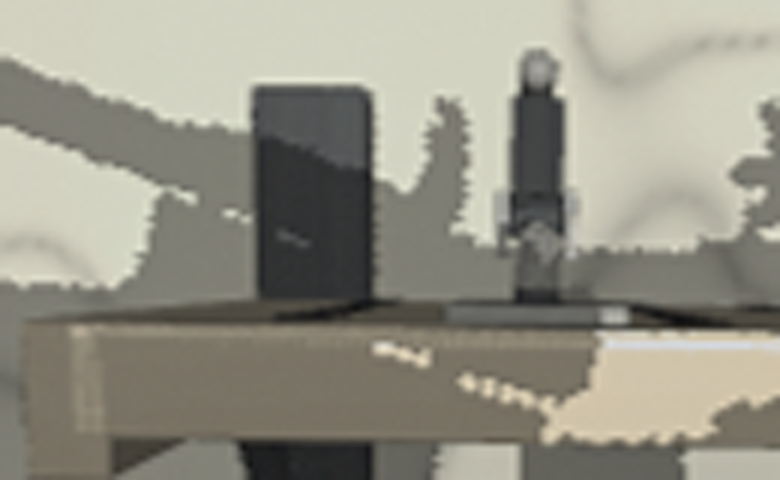

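Run:
```python
from h import *
v=np.load('o2.npy');o={"position":v[:3],"tool_rot":v[3:]}
c,s=np.cos(np.radians(60.3)),np.sin(np.radians(60.3))
ol={"position":v[:3],"tool_rot":R.from_matrix(np.array([[c,s,0],[s,-c,0],[0,0,-1]])).as_quat()}
p=cams.camera("wrist")
for k in(o,ol): print("nose",atz(p,(259.8,82),.208,k),"corner",atz(p,(174.2,123.7),.25,k), "plate",atz(p,(170+535/6,70+318/6),.23,k))
plan((.470,.063,.21),76)
```

```text
nose [ 0.435399  -0.2011072  0.208    ] corner [ 0.35548707 -0.19780566  0.25      ] plate [ 0.4166     -0.23256841  0.23      ]
nose [ 0.43499228 -0.20044567  0.208     ] corner [ 0.35507641 -0.19730418  0.25      ] plate [ 0.41624565 -0.23203128  0.23      ]
t3.40 p [ 385.8 -282.9  346.6] yaw 60.31 zt [ 0.0028 -0.004  -1.    ] F [-0.4 -0.9 -0.3] M [-0.02 -0.02 -0.01] w 87.1
tool mm now [342.4 -98.7 135.5] spin -0.274
after spin 356.0 -2.0 136.6
```

Call:
play_rows:
  commands:
    - {"x": 42, "y": -10, "z": 0, "spin": -0.05}
    - {"x": 44, "y": -8, "z": 0, "spin": -0.05}
    - {"x": 44, "y": -6, "z": 10, "spin": -0.05}
    - {"x": 44, "y": -4, "z": 20, "spin": -0.05}
    - {"x": 44, "y": 0, "z": 25, "spin": -0.05}
    - {"x": 44, "y": 0, "z": 25, "spin": -0.024}
    - {"x": 44, "y": 0, "z": 25, "spin": 0}
    - {"x": 44, "y": 0, "z": 25, "spin": 0}

```text
time: 4.2
position: [0.4905, 0.0484, 0.2174]
tool_rot: [0.791, 0.612, 0.003, 0.011]
ft_force: [-0.1, -0.1, 0.6]
grip_width: 0.0868
```

Call:
play_rows:
  commands:
    - {"x": 0, "y": 0, "z": 0, "spin": 0}
    - {"x": 0, "y": 0, "z": 0, "spin": 0}
    - {"x": 0, "y": 0, "z": 0, "spin": 0}

```text
time: 4.5
position: [0.4893, 0.0521, 0.214]
tool_rot: [0.789, 0.615, 0.001, 0.008]
ft_force: [0.0, -0.5, 0.1]
grip_width: 0.0867
```

Run:
```python
from h import *
o=st();p=cams.camera("wrist");save(p,'w3.png',s=1.5);np.save('o3.npy',np.r_[o["position"],o["tool_rot"]])
```

```text
t4.50 p [489.3  52.1 214. ] yaw 75.87 zt [ 0.0109 -0.012  -0.9999] F [ 0.  -0.5  0.1] M [-0.05 -0.07  0.  ] w 86.7
```

View pics/w3.png

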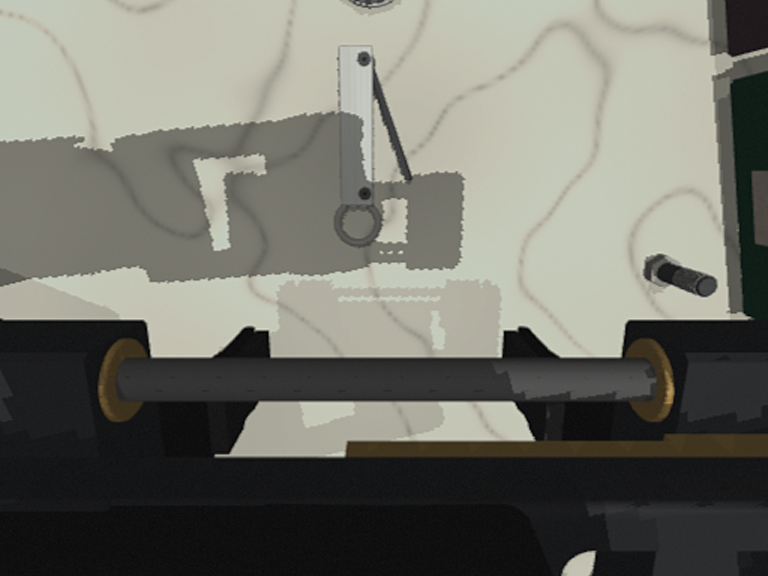

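Run:
```python
from h import *
v=np.load('o3.npy');o={"position":v[:3],"tool_rot":v[3:]}
p=cams.camera("wrist")
f=lambda X,Y,z:atz(p,(X/1.5,Y/1.5),z,o)
d1,d2,e,t=f(364,58,.024),f(364,194,.024),f(358,224,.012),f(408,179,.012)
for n,q in zip("d1 d2 eye tip".split(),(d1,d2,e,t)):print(n,q)
d=d2-d1;print(np.linalg.norm(d),np.degrees(np.arctan2(d[1],d[0])))
for q in((338,46),(373,46),(341,203),(374,203)):print(f(*q,.024))
u=d/np.linalg.norm(d);n=np.array([-u[1],u[0],0])
c=(d1+d2)/2-.009*n;c[2]=.012;print("c",c,"eye pred",c+.069*u)
g=c+.008*u
np.save('c.npy',np.r_[c,u])
yaw=np.degrees(np.arctan2(-d[1],-d[0]))
print("yaw",yaw)
# shift jaw center toward key side by 8 mm
plan((g+.006*n)[:2].tolist()+[.06],yaw)
```

```text
d1 [0.51104028 0.19415502 0.024     ]
d2 [0.48721053 0.10395128 0.024     ]
eye [0.47616165 0.08221486 0.012     ]
tip [0.52241707 0.10614403 0.012     ]
0.0932982958761139 -104.79815588187942
[0.49546061 0.2058948  0.024     ]
[0.5190618  0.20002178 0.024     ]
[0.46871794 0.10176049 0.024     ]
[0.49281862 0.09567324 0.024     ]
c [0.49042392 0.15135188 0.012     ] eye pred [0.47280031 0.0846405  0.012     ]
yaw 75.20184411812058
t4.60 p [489.7  51.5 214.5] yaw 75.78 zt [ 0.0125 -0.0122 -0.9998] F [-0.8 -0.7  0.1] M [-0.03 -0.07  0.01] w 87.2
tool mm now [ 90.3 -20.2 153.4] spin 0.01
after spin 88.7 -18.8 154.5
```

```bash
python3 -c "
from h import *
plan((.499,.1403,.05),75.6)"
```

```text
t4.60 p [489.7  51.5 214.5] yaw 75.78 zt [ 0.0125 -0.0122 -0.9998] F [-0.8 -0.7  0.1] M [-0.03 -0.07  0.01] w 87.2
tool mm now [ 89.8 -15.2 163.5] spin 0.003
after spin 88.3 -13.0 164.5
```

Call:
play_rows:
  commands:
    - {"x": 22, "y": -4, "z": 20, "spin": 0}
    - {"x": 22, "y": -4, "z": 28, "spin": 0}
    - {"x": 22, "y": -4, "z": 28, "spin": 0}
    - {"x": 22, "y": -3, "z": 28, "spin": 0}
    - {"x": 0, "y": 0, "z": 28, "spin": 0}
    - {"x": 0, "y": 0, "z": 20, "spin": 0}
    - {"x": 0, "y": 0, "z": 0, "spin": 0}
    - {"x": 0, "y": 0, "z": 0, "spin": 0}

```text
time: 5.4
position: [0.5123, 0.1295, 0.0658]
tool_rot: [0.795, 0.606, 0.01, 0.017]
ft_force: [0.2, -0.2, -0.4]
grip_width: 0.0866
```

Run:
```python
from h import *
plan((.499,.1403,.006),75.6)
p=cams.camera("wrist");save(p,'w4.png',s=1.5)
```

```text
t5.40 p [512.3 129.5  65.8] yaw 74.61 zt [ 0.0368 -0.0147 -0.9992] F [ 0.2 -0.2 -0.4] M [-0.03 -0.1  -0.  ] w 86.6
tool mm now [  7.1 -18.   59.1] spin -0.017
after spin 7.1 -15.6 59.8
```

View pics/w4.png

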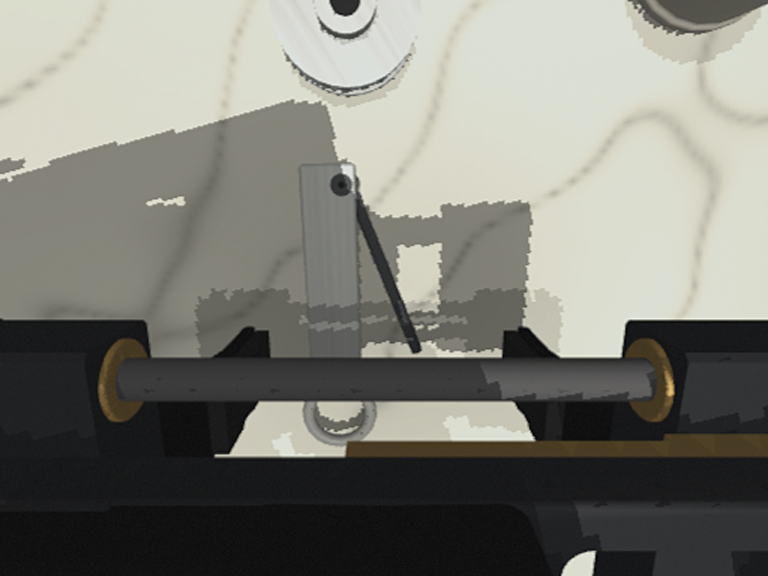

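Call:
play_rows:
  commands:
    - {"x": 0, "y": 0, "z": -30, "spin": 0}
    - {"x": 0, "y": 0, "z": -30, "spin": 0}
    - {"x": 0, "y": 0, "z": -30, "spin": 0}
    - {"x": 0, "y": 0, "z": -30, "spin": 0}
    - {"x": 0, "y": 0, "z": -20, "spin": 0}
    - {"x": 0, "y": 0, "z": 0, "spin": 0}

```text
time: 6.05
position: [0.5103, 0.128, 0.2205]
tool_rot: [0.797, 0.603, 0.016, 0.021]
ft_force: [0.4, 0.3, -0.1]
grip_width: 0.087
```

```bash
python3 -c "
from h import *
plan((.499,.1403,.05),75.6)"
```

```text
t6.05 p [510.3 128.  220.5] yaw 74.23 zt [ 0.0518 -0.0145 -0.9986] F [ 0.4  0.3 -0.1] M [-0.   -0.06 -0.02] w 87.0
tool mm now [  8.8 -23.4 169.5] spin -0.024
after spin 9.1 -14.0 170.5
```

Call:
play_rows:
  commands:
    - {"x": 0, "y": 0, "z": 0, "spin": 0}
    - {"x": 0, "y": 0, "z": 0, "spin": 0}
    - {"x": 0, "y": 0, "z": 0, "spin": 0}

```text
time: 6.35
position: [0.5097, 0.1271, 0.2213]
tool_rot: [0.798, 0.603, 0.017, 0.022]
ft_force: [-0.4, 0.2, 0.5]
grip_width: 0.0873
```

```bash
python3 -c "
from h import *
o=st();print(np.round(o['q'],4))"
```

```text
t6.35 p [509.7 127.1 221.3] yaw 74.15 zt [ 0.0534 -0.0146 -0.9985] F [-0.4  0.2  0.5] M [-0.02 -0.03  0.01] w 87.3
[ 0.0414  0.3767  1.7179 -0.0201  0.9943  0.3286]
```

Call:
play_rows:
  commands:
    - {"x": 0, "y": -20, "z": 0, "spin": 0}
    - {"x": 0, "y": 0, "z": 0, "spin": 0}

```text
time: 6.55
position: [0.489, 0.1322, 0.2178]
tool_rot: [0.798, 0.602, 0.015, 0.021]
ft_force: [-0.9, 0.2, -0.4]
grip_width: 0.0867
```

```bash
python3 -c "
from h import *
o=st();print(np.round(o['q'],4))"
```

```text
t6.55 p [489.  132.2 217.8] yaw 74.1 zt [ 0.0485 -0.0149 -0.9987] F [-0.9  0.2 -0.4] M [ 0.04  0.02 -0.02] w 86.7
[ 0.054   0.3587  1.7616 -0.0212  0.9736  0.3429]
```

Call:
play_rows:
  commands:
    - {"x": 0, "y": 0, "z": 40, "spin": 0}

```text
time: 6.65
position: [0.4958, 0.132, 0.181]
tool_rot: [0.798, 0.602, 0.02, 0.024]
ft_force: [2.2, 0.6, -0.8]
grip_width: 0.0871
```

```bash
python3 -c "
from h import *
o=st();print(np.round(o['q'],4),o['q'][[1,2,4]].sum()-np.pi)"
```

```text
t6.65 p [495.8 132.  181. ] yaw 74.13 zt [ 0.0612 -0.0143 -0.998 ] F [ 2.2  0.6 -0.8] M [-0.03 -0.06 -0.02] w 87.1
[ 0.0527  0.4171  1.7956 -0.0229  0.8686  0.344 ] -0.06030724097963924
```

Call:
play_rows:
  commands:
    - {"x": 0, "y": 0, "z": 40, "spin": 0}

```text
time: 6.75
position: [0.4991, 0.1314, 0.1403]
tool_rot: [0.797, 0.603, 0.021, 0.025]
ft_force: [0.0, -1.1, -0.0]
grip_width: 0.0869
```

```bash
python3 -c "
from h import *
o=st();print(np.round(o['q'],4),o['q'][[1,2,4]].sum()-np.pi)"
```

```text
t6.75 p [499.1 131.4 140.3] yaw 74.16 zt [ 0.0633 -0.0143 -0.9979] F [ 0.  -1.1 -0. ] M [ 0.   -0.01  0.02] w 86.9
[ 0.0513  0.4862  1.8276 -0.0253  0.7654  0.3455] -0.06241746469155318
```

Call:
play_rows:
  commands:
    - {"x": 0, "y": 0, "z": 0, "spin": 0}

```text
time: 6.85
position: [0.4964, 0.1309, 0.1357]
tool_rot: [0.798, 0.603, 0.017, 0.022]
ft_force: [-1.2, -0.0, -0.0]
grip_width: 0.0869
```

```bash
python3 -c "
from h import *
o=st();print(np.round(o['q'],4),o['q'][[1,2,4]].sum()-np.pi)"
```

```text
t6.85 p [496.4 130.9 135.7] yaw 74.14 zt [ 0.0533 -0.015  -0.9985] F [-1.2 -0.  -0. ] M [-0.02 -0.04 -0.06] w 86.9
[ 0.0506  0.4939  1.8304 -0.0255  0.765   0.3453] -0.05237266708348676
```

Call:
play_rows:
  commands:
    - {"x": 0, "y": 0, "z": -40, "spin": 0}

```text
time: 6.95
position: [0.4912, 0.1309, 0.1714]
tool_rot: [0.798, 0.603, 0.011, 0.018]
ft_force: [0.0, -0.1, 0.5]
grip_width: 0.0868
```

```bash
python3 -c "
from h import *
o=st();print(np.round(o['q'],4),o['q'][[1,2,4]].sum()-np.pi)"
```

```text
t6.95 p [491.2 130.9 171.4] yaw 74.12 zt [ 0.04   -0.0158 -0.9991] F [ 0.  -0.1  0.5] M [ 0.05 -0.06 -0.  ] w 86.8
[ 0.0513  0.4337  1.801  -0.0234  0.868   0.3432] -0.03898559514553579
```

Call:
play_rows:
  commands:
    - {"x": 0, "y": 0, "z": -40, "spin": 0}

```text
time: 7.05
position: [0.4891, 0.1314, 0.2115]
tool_rot: [0.798, 0.603, 0.009, 0.017]
ft_force: [1.1, 0.6, 0.1]
grip_width: 0.0872
```

```bash
python3 -c "
from h import *
o=st();print(np.round(o['q'],4),o['q'][[1,2,4]].sum()-np.pi)"
```

```text
t7.05 p [489.1 131.4 211.5] yaw 74.11 zt [ 0.0356 -0.0161 -0.9992] F [1.1 0.6 0.1] M [ 0.04 -0.1   0.01] w 87.2
[ 0.0525  0.3723  1.76   -0.0217  0.9747  0.3416] -0.03460770594115292
```

Call:
play_rows:
  commands:
    - {"x": 0, "y": 0, "z": 0, "spin": 0}

```text
time: 7.15
position: [0.4929, 0.1316, 0.2168]
tool_rot: [0.798, 0.602, 0.014, 0.02]
ft_force: [-0.3, 0.2, 0.5]
grip_width: 0.0871
```

```bash
python3 -c "
from h import *
o=st();print(np.round(o['q'],4),o['q'][[1,2,4]].sum()-np.pi)"
```

```text
t7.15 p [492.9 131.6 216.8] yaw 74.12 zt [ 0.0461 -0.0155 -0.9988] F [-0.3  0.2  0.5] M [-0.02 -0.12 -0.01] w 87.1
[ 0.0526  0.3659  1.7527 -0.0216  0.9779  0.3414] -0.04517916406896738
```

```bash
cat >> h.py <<'E'
def hold(n):
    for _ in range(n): cams.camera("top")
E
python3 -c "
from h import *
hold(2);o=st();print(o['q'][[1,2,4]].sum()-np.pi)"
```

```text
t7.25 p [490.3 131.3 213.3] yaw 74.11 zt [ 0.0394 -0.016  -0.9991] F [-0.7 -0.1  0.2] M [-0.04 -0.07 -0.04] w 87.0
-0.03843356309749302
```

Call:
play_rows:
  commands:
    - {"x": 0, "y": 0, "z": -45, "spin": 0}
    - {"x": 0, "y": 0, "z": 0, "spin": 0}

```text
time: 7.45
position: [0.4876, 0.1318, 0.2578]
tool_rot: [0.798, 0.602, 0.009, 0.017]
ft_force: [0.7, 0.1, -0.0]
grip_width: 0.0872
```

```bash
python3 -c "
from h import *
hold(4);o=st();print(o['q'][[1,2,4]].sum()-np.pi)"
```

```text
t7.65 p [483.  131.4 252.2] yaw 74.09 zt [ 0.0213 -0.0172 -0.9996] F [-0.2 -0.4  0.3] M [-0.05 -0.01  0.  ] w 87.1
-0.02027873289150861
```

Call:
play_rows:
  commands:
    - {"x": 0, "y": 0, "z": -45, "spin": -0.03}
    - {"x": 0, "y": 0, "z": 0, "spin": 0}

```text
time: 7.85
position: [0.4804, 0.1319, 0.2947]
tool_rot: [0.789, 0.615, -0.0, 0.011]
ft_force: [1.1, 0.1, 0.1]
grip_width: 0.0866
```

```bash
python3 -c "
from h import *
hold(4);plan((.499,.1403,.05),75.6)"
```

```text
t8.05 p [476.2 131.5 289.6] yaw 75.83 zt [ 0.0011 -0.0184 -0.9998] F [ 0.6 -1.2  0.3] M [-0.   -0.1   0.04] w 87.2
tool mm now [ 18.3  18.6 239.4] spin 0.004
after spin 14.2 19.9 239.6
```

Call:
play_rows:
  commands:
    - {"x": 2, "y": 2, "z": 10, "spin": 0}
    - {"x": 2, "y": 2, "z": 20, "spin": 0}
    - {"x": 2, "y": 2, "z": 25, "spin": 0}
    - {"x": 2, "y": 2, "z": 25, "spin": 0}
    - {"x": 2, "y": 2, "z": 25, "spin": 0}
    - {"x": 2, "y": 1, "z": 25, "spin": 0}
    - {"x": 2, "y": 0, "z": 25, "spin": 0}
    - {"x": 2, "y": 0, "z": 20, "spin": 0}

```text
time: 8.85
position: [0.4884, 0.1413, 0.0997]
tool_rot: [0.789, 0.614, -0.008, 0.005]
ft_force: [0.8, -0.1, 1.8]
grip_width: 0.0868
```

```bash
python3 -c "
from h import *
hold(2);plan((.499,.1403,.05),75.6)"
```

```text
t8.95 p [486.6 141.2  98.7] yaw 75.77 zt [-0.0118 -0.019  -0.9997] F [-0.9 -0.3  0.2] M [-0.03 -0.06 -0.  ] w 86.9
tool mm now [ 3.2 12.6 48.6] spin 0.003
after spin 2.2 12.2 48.7
```

Call:
play_rows:
  commands:
    - {"x": 1, "y": 6, "z": 20, "spin": 0}
    - {"x": 1, "y": 6, "z": 20, "spin": 0}

```text
time: 9.15
position: [0.4991, 0.1398, 0.0589]
tool_rot: [0.789, 0.614, -0.009, 0.005]
ft_force: [-1.0, -0.1, 0.5]
grip_width: 0.087
```

Run:
```python
from h import *
hold(1);o=st();p=cams.camera("wrist");save(p,'w5.png',s=1.5);np.save('o5.npy',np.r_[o["position"],o["tool_rot"]]);plan((.499,.1403,.006),75.6)
```

```text
t9.20 p [499.1 139.4  56.5] yaw 75.77 zt [-0.0116 -0.0189 -0.9998] F [ 0.2  0.4 -1.3] M [-0.03 -0.09 -0.02] w 87.4
t9.25 p [498.5 139.5  57.7] yaw 75.78 zt [-0.0124 -0.019  -0.9997] F [ 0.1  0.5 -0.4] M [ 0.01 -0.03  0.02] w 87.1
tool mm now [ 2.   0.6 51.7] spin 0.003
after spin 0.9 0.3 51.7
```

View pics/w5.png

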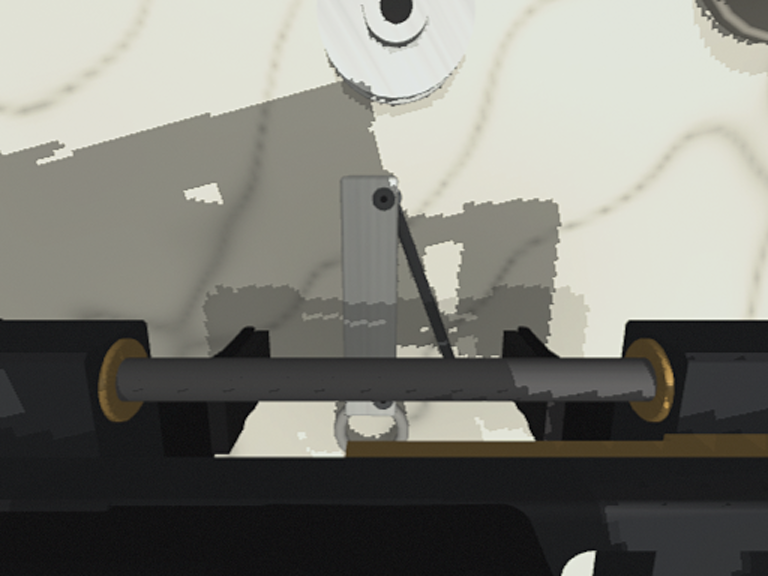

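Run:
```python
from h import *
v=np.load('o5.npy');o={"position":v[:3],"tool_rot":v[3:]}
p=cams.camera("wrist")
f=lambda X,Y,z:atz(p,(X/1.5,Y/1.5),z,o)
for q in((341,178),(398,178),(383,198),(345,413)):print(f(*q,.024))
print(f(372,424,.012))
```

```text
[0.49608383 0.2058229  0.024     ]
[0.51875985 0.20007443 0.024     ]
[0.51080171 0.19376932 0.024     ]
[0.46874333 0.10150492 0.024     ]
[0.47733765 0.08576975 0.012     ]
```

Call:
play_rows:
  commands:
    - {"x": 1, "y": 0, "z": 12, "spin": 0}
    - {"x": 1, "y": 0, "z": 12, "spin": 0}
    - {"x": 0, "y": 0, "z": 12, "spin": 0}
    - {"x": 0, "y": 0, "z": 8, "spin": 0}
    - {"x": 0, "y": 0, "z": 3, "spin": 0}

```text
time: 9.8
position: [0.4999, 0.1412, 0.0115]
tool_rot: [0.789, 0.614, -0.008, 0.005]
ft_force: [0.1, -1.2, 0.5]
grip_width: 0.0871
```

Run:
```python
from h import *
hold(2);plan((.499,.1403,.005),75.6)
```

```text
t9.90 p [499.9 141.2  11.8] yaw 75.79 zt [-0.0062 -0.0185 -0.9998] F [-0.4  0.5  0.2] M [ 0.02 -0.07 -0.03] w 86.5
tool mm now [-0.9 -0.7  6.8] spin 0.003
after spin -1.1 -0.7 6.8
```

Call:
play_rows:
  commands:
    - {"x": -0.5, "y": 0, "z": 6, "spin": 0}
    - {"x": 0, "y": 0, "z": 0, "spin": 0}

```text
time: 10.1
position: [0.5002, 0.1406, 0.0057]
tool_rot: [0.789, 0.614, -0.008, 0.006]
ft_force: [-0.1, 0.7, -0.5]
grip_width: 0.087
```

Call:
play_rows:
  commands:
    - {"x": 0, "y": 0, "z": 0, "spin": 0}
    - {"x": 0, "y": 0, "z": 0, "spin": 0}
    - {"x": 0, "y": 0, "z": 0, "spin": 0}
    - {"x": 0, "y": 0, "z": 0, "spin": 0}
    - {"x": 0, "y": 0, "z": 0, "spin": 0}
    - {"x": 0, "y": 0, "z": 0, "spin": 0}
  grip: 0
  newtons: 15

```text
time: 10.7
position: [0.5013, 0.1406, 0.0067]
tool_rot: [0.789, 0.614, -0.007, 0.006]
ft_force: [1.5, -0.5, 0.5]
grip_width: 0.0473
```

Run:
```python
from h import *
st();p=cams.camera("wrist");save(p,'w6.png',s=1.5);q=cams.camera("side");save(q,'s6.png',(200,220,320,310),6);st()
```

```text
t10.70 p [501.3 140.6   6.7] yaw 75.8 zt [-0.0024 -0.0183 -0.9998] F [ 1.5 -0.5  0.5] M [-0.03 -0.13 -0.01] w 47.3
t10.80 p [500.8 140.6   6.6] yaw 75.79 zt [-0.0035 -0.0183 -0.9998] F [-1.1  0.1  0.9] M [0.11 0.14 0.03] w 39.2
```

View pics/w6.png

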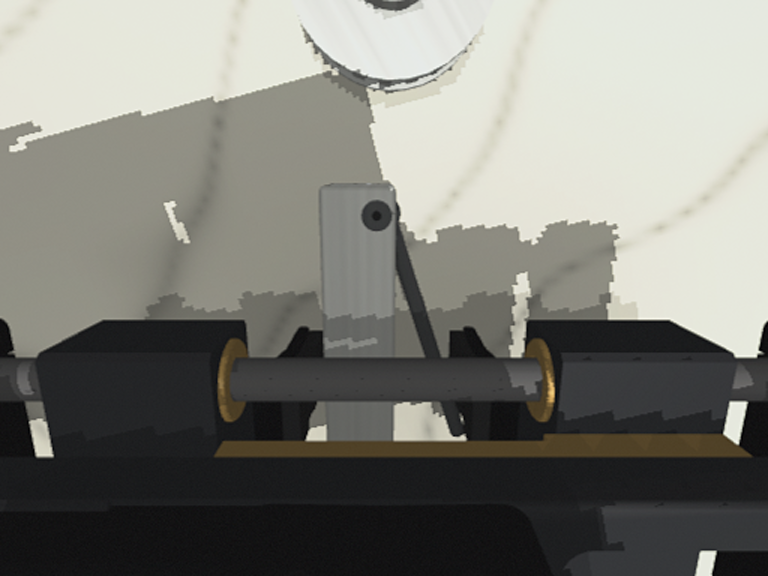

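View pics/s6.png

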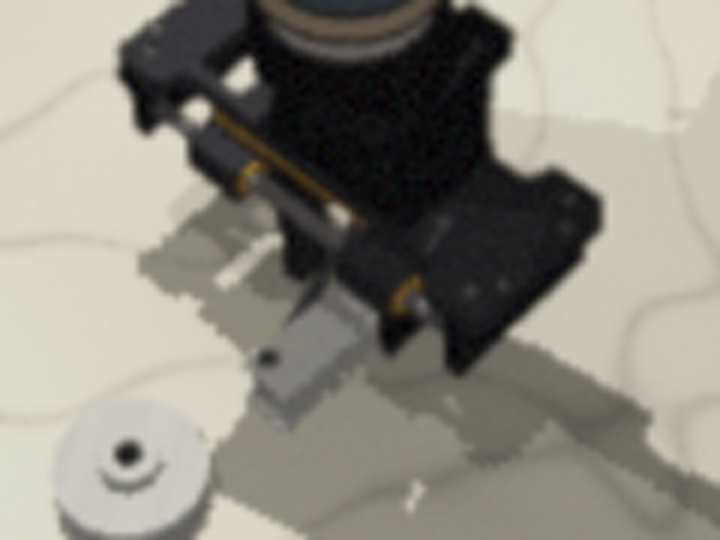

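Run:
```python
from h import *
hold(10);st();p=cams.camera("wrist");save(p,'w7.png',s=1.5);st()
```

```text
t11.30 p [500.8 140.6   6.5] yaw 75.8 zt [-0.0035 -0.0183 -0.9998] F [-1.6 -0.5  1.1] M [-0.    0.13 -0.04] w 23.8
t11.35 p [500.8 140.6   6.5] yaw 75.79 zt [-0.0034 -0.0183 -0.9998] F [-1.9  0.2  0.4] M [ 0.04  0.19 -0.04] w 23.6
```

View pics/w7.png

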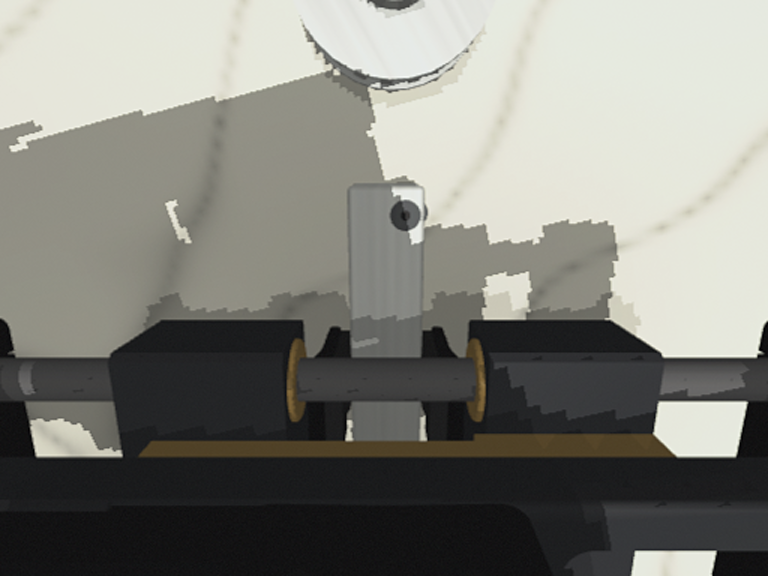

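Run:
```python
from h import *
o=st();p=cams.camera("wrist")
Rm=R.from_quat(o["tool_rot"]).as_matrix()
for q,z in(((404,215),.024),((348,187),.024),((423,186),.024)):
    X=atz(p,(q[0]/1.5,q[1]/1.5),z,o);print(X,Rm.T@(X-o["position"])*1000)
```

```text
t11.35 p [500.8 140.6   6.5] yaw 75.79 zt [-0.0034 -0.0183 -0.9998] F [-1.9  0.2  0.4] M [ 0.04  0.19 -0.04] w 23.6
[0.51893044 0.19145008 0.024     ] [ 53.44556845   5.05948581 -18.47937117]
[0.50429837 0.20393923 0.024     ] [ 61.96011008 -12.19005335 -18.65902681]
[0.52664563 0.19859059 0.024     ] [ 62.25969123  10.78640199 -18.63619801]
```

Call:
play_rows:
  commands:
    - {"x": 0, "y": 0, "z": 0, "spin": 0}
    - {"x": 0, "y": 0, "z": 0, "spin": 0}
  newtons: 58
  grip: 0

```text
time: 11.6
position: [0.5008, 0.1406, 0.0065]
tool_rot: [0.789, 0.614, -0.007, 0.006]
ft_force: [-1.6, 0.0, 0.7]
grip_width: 0.0224
```

```bash
python3 - <<'E'
from h import *
hold(1);o=st();Rm=R.from_quat(o["tool_rot"]).as_matrix()
x=Rm[:,0].copy();x[2]=0;x/=np.linalg.norm(x)
e=o["position"]-.0619*x;e[2]=.012
np.save('eye_t.npy',Rm.T@(e-o["position"]));print(np.load('eye_t.npy'))
E
cat >> h.py <<'E'
def eye(o):
    return R.from_quat(o["tool_rot"]).as_matrix()@np.load('eye_t.npy')+o["position"]
SEAT=np.array([.429,-.212,.172]);XP=np.array([np.cos(np.radians(-119.8)),np.sin(np.radians(-119.8)),0])
def rel():
    o=st();d=eye(o)-SEAT;print("eye rel seat: x %.1f y %.1f z %.1f mm"%(d@XP*1e3,1e3*(d@np.array([-XP[1],XP[0],0])),d[2]*1e3));return o
E
```

```text
t11.65 p [500.8 140.6   6.5] yaw 75.78 zt [-0.0035 -0.0182 -0.9998] F [-1.4 -0.5  1.5] M [ 0.04  0.23 -0.02] w 23.2
[-6.19909312e-02  4.76053510e-06 -4.32906837e-03]
```

Call:
play_rows:
  commands:
    - {"x": 0, "y": 0, "z": -10, "spin": 0}
    - {"x": 0, "y": 0, "z": -20, "spin": 0}
    - {"x": 0, "y": 0, "z": -25, "spin": 0}
    - {"x": 0, "y": 0, "z": -30, "spin": 0.03}
    - {"x": 0, "y": 0, "z": -30, "spin": 0.04}
    - {"x": -5, "y": 0, "z": -30, "spin": 0.04}
    - {"x": -10, "y": 0, "z": -30, "spin": 0.04}
    - {"x": -20, "y": 0, "z": -30, "spin": 0.04}

```text
time: 12.45
position: [0.491, 0.1122, 0.2191]
tool_rot: [0.845, 0.534, -0.004, 0.008]
ft_force: [0.7, -0.0, -1.6]
grip_width: 0.0232
```

Run:
```python
from h import *
rel();plan((.4678,-.1443,.25),60.2)
```

```text
t12.45 p [491.  112.2 219.1] yaw 64.62 zt [ 0.0015 -0.0179 -0.9998] F [ 0.7 -0.  -1.6] M [-0.04 -0.07 -0.02] w 23.2
eye rel seat: x -250.4 y -102.6 z 52.4 mm
t12.45 p [491.  112.2 219.1] yaw 64.62 zt [ 0.0015 -0.0179 -0.9998] F [ 0.7 -0.  -1.6] M [-0.04 -0.07 -0.02] w 23.2
tool mm now [-242.1   89.3  -26.4] spin 0.077
after spin -234.1 107.4 -30.9
```

Call:
play_rows:
  commands:
    - {"x": -30, "y": 14, "z": -5, "spin": 0.03}
    - {"x": -34, "y": 18, "z": -5, "spin": 0.03}
    - {"x": -34, "y": 18, "z": -5, "spin": 0.017}
    - {"x": -34, "y": 18, "z": -3, "spin": 0}
    - {"x": -34, "y": 18, "z": 0, "spin": 0}
    - {"x": -20, "y": 12, "z": 0, "spin": 0}
    - {"x": -10, "y": 5, "z": 0, "spin": 0}
    - {"x": 0, "y": 0, "z": 0, "spin": 0}

```text
time: 13.25
position: [0.4923, -0.1195, 0.2541]
tool_rot: [0.866, 0.5, 0.007, 0.018]
ft_force: [-0.5, -0.2, -1.5]
grip_width: 0.023
```

Run:
```python
from h import *
hold(3);rel();plan((.4678,-.1443,.23),60.2)
p=cams.camera("wrist");save(p,'w8.png',s=1.5)
p=cams.camera("side");save(p,'s8.png',(280,75,400,215),4.2)
p=cams.camera("top");save(p,'t8.png',(300,165,420,285),5)
```

```text
t13.40 p [ 491.9 -117.   253.6] yaw 60.19 zt [ 0.0286 -0.0238 -0.9993] F [-1.   0.9 -1.7] M [-0.   -0.02  0.01] w 23.0
eye rel seat: x -51.7 y 7.2 z 86.4 mm
t13.40 p [ 491.9 -117.   253.6] yaw 60.19 zt [ 0.0286 -0.0238 -0.9993] F [-1.   0.9 -1.7] M [-0.   -0.02  0.01] w 23.0
tool mm now [-35.5  -8.2  23.6] spin -0.0
after spin -35.6 -7.4 23.6
```

View pics/w8.png

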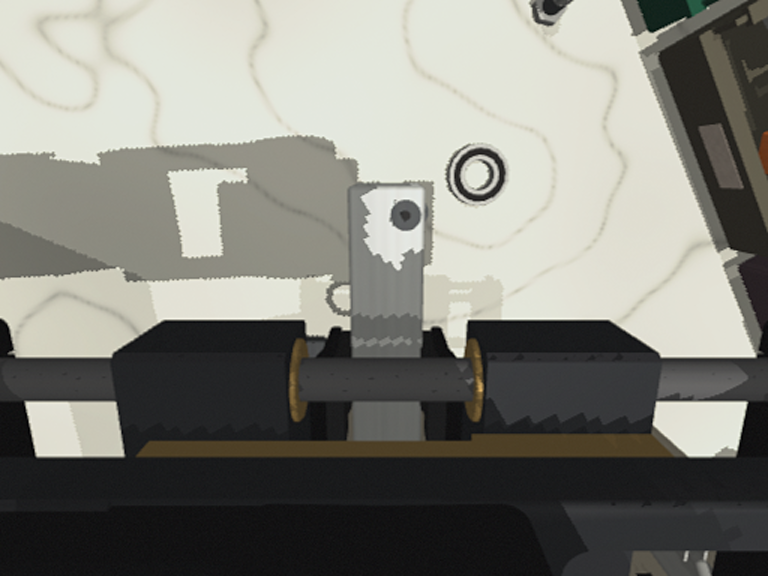

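View pics/s8.png

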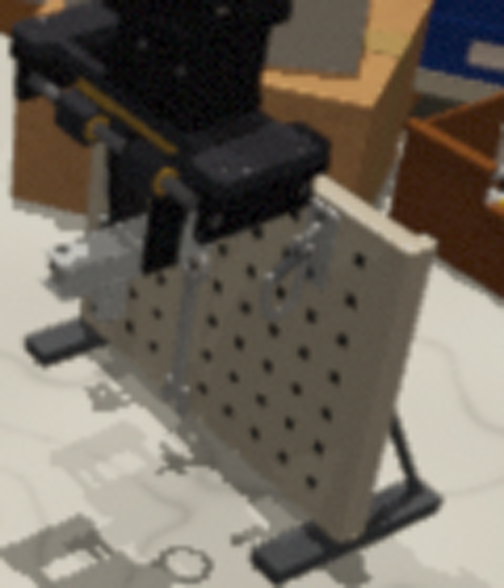

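View pics/t8.png

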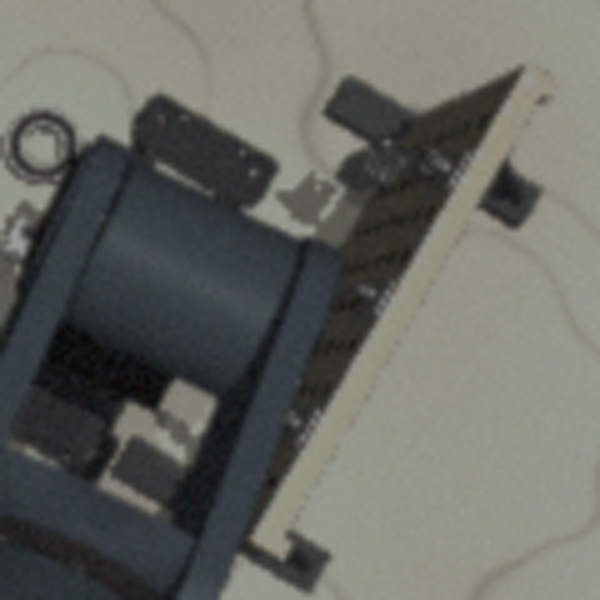

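Call:
play_rows:
  commands:
    - {"x": -8, "y": -2, "z": 5, "spin": 0}
    - {"x": -10, "y": -3, "z": 8, "spin": 0}
    - {"x": -8, "y": -2, "z": 8, "spin": 0}
    - {"x": -4, "y": 0, "z": 4, "spin": 0}
    - {"x": 0, "y": 0, "z": 0, "spin": 0}

```text
time: 14.05
position: [0.4691, -0.1395, 0.2255]
tool_rot: [0.864, 0.503, 0.006, 0.016]
ft_force: [0.2, 0.4, -1.0]
grip_width: 0.0228
```

Run:
```python
from h import *
hold(3);rel()
p=cams.camera("side");save(p,'s9.png',(320,95,390,165),8)
p=cams.camera("wrist");save(p,'w9.png',(200,230,512,384),2.5)
```

```text
t14.20 p [ 470.2 -139.3  226.5] yaw 60.51 zt [ 0.0282 -0.0236 -0.9993] F [ 0.1  0.2 -1.2] M [-0.04 -0.03  0.03] w 22.7
eye rel seat: x -21.6 y -0.2 z 59.2 mm
```

View pics/s9.png

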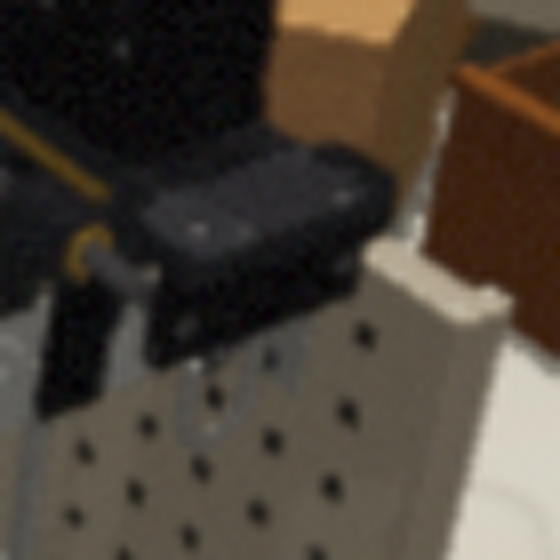

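View pics/w9.png

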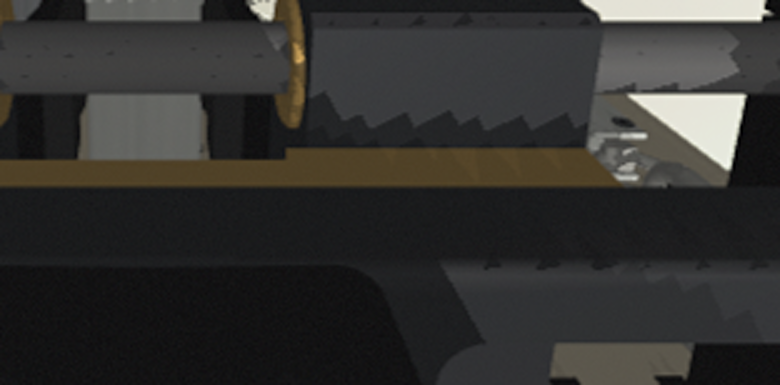

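Call:
play_rows:
  commands:
    - {"x": -4.5, "y": 0, "z": 5, "spin": 0}
    - {"x": 0, "y": 0, "z": 7, "spin": 0}

```text
time: 14.5
position: [0.4699, -0.144, 0.2155]
tool_rot: [0.863, 0.504, 0.007, 0.019]
ft_force: [0.2, 0.1, -1.5]
grip_width: 0.023
```

Run:
```python
from h import *
hold(3);rel()
p=cams.camera("top");save(p,'t9.png',(330,225,380,265),14)
```

```text
t14.65 p [ 469.2 -143.3  214.8] yaw 60.6 zt [ 0.0298 -0.0242 -0.9993] F [-0.1  0.5 -0.8] M [ 0.03  0.04 -0.02] w 23.1
eye rel seat: x -17.6 y 1.0 z 47.5 mm
```

View pics/t9.png

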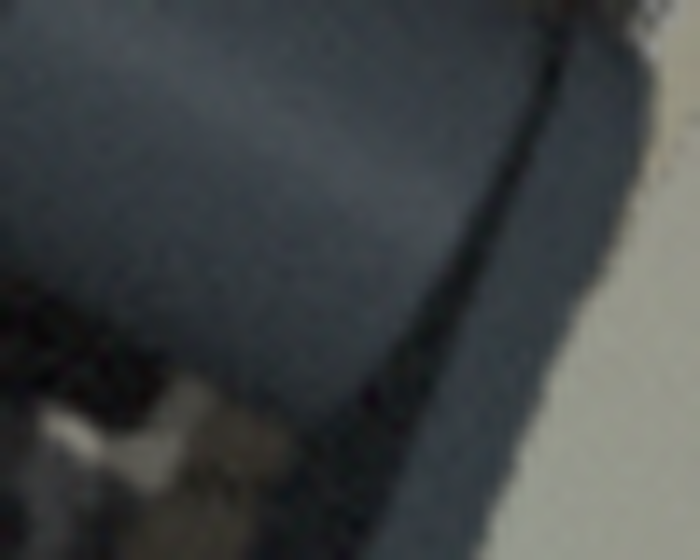

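Call:
play_rows:
  commands:
    - {"x": 0.5, "y": -0.5, "z": 4, "spin": 0}
    - {"x": 0, "y": 0, "z": 5, "spin": 0}
    - {"x": 0, "y": 0, "z": 4, "spin": 0}

```text
time: 15.0
position: [0.4706, -0.1432, 0.2021]
tool_rot: [0.863, 0.505, 0.008, 0.019]
ft_force: [0.2, -0.5, 0.5]
grip_width: 0.0228
```

Run:
```python
from h import *
rel();hold(2);rel()
```

```text
t15.00 p [ 470.6 -143.2  202.1] yaw 60.62 zt [ 0.0329 -0.0257 -0.9991] F [ 0.2 -0.5  0.5] M [ 0.05  0.01 -0.05] w 22.8
eye rel seat: x -18.4 y 2.2 z 34.8 mm
t15.10 p [ 470.4 -142.9  201.8] yaw 60.61 zt [ 0.0323 -0.0248 -0.9992] F [ 1.4  2.2 -0.5] M [ 0.21 -0.24  0.01] w 23.1
eye rel seat: x -18.6 y 1.9 z 34.5 mm
```

Call:
play_rows:
  commands:
    - {"x": -1, "y": -1, "z": 5, "spin": 0}
    - {"x": 0, "y": -0.5, "z": 5, "spin": 0}

```text
time: 15.3
position: [0.4697, -0.1435, 0.1919]
tool_rot: [0.863, 0.505, 0.008, 0.02]
ft_force: [1.1, 1.3, -1.1]
grip_width: 0.023
```

Run:
```python
from h import *
rel();hold(2);rel()
```

```text
t15.30 p [ 469.7 -143.5  191.9] yaw 60.62 zt [ 0.0344 -0.0256 -0.9991] F [ 1.1  1.3 -1.1] M [ 0.2  -0.1   0.05] w 23.0
eye rel seat: x -17.7 y 1.6 z 24.5 mm
t15.40 p [ 469.2 -142.7  191.1] yaw 60.58 zt [ 0.0328 -0.0235 -0.9992] F [ 1.9  1.4 -2.9] M [ 0.51 -0.39  0.12] w 23.0
eye rel seat: x -18.1 y 0.7 z 23.7 mm
```

Call:
play_rows:
  commands:
    - {"x": -1, "y": -1, "z": 5, "spin": 0}
    - {"x": -0.5, "y": -0.5, "z": 5, "spin": 0}

```text
time: 15.6
position: [0.4672, -0.1438, 0.1805]
tool_rot: [0.863, 0.505, 0.008, 0.019]
ft_force: [1.3, 0.3, -1.9]
grip_width: 0.0229
```

Run:
```python
from h import *
rel();hold(2);rel()
```

```text
t15.60 p [ 467.2 -143.8  180.5] yaw 60.62 zt [ 0.0325 -0.0243 -0.9992] F [ 1.3  0.3 -1.9] M [-0.02 -0.01 -0.02] w 22.9
eye rel seat: x -16.2 y -0.5 z 13.1 mm
t15.70 p [ 466.9 -143.6  180.1] yaw 60.6 zt [ 0.0313 -0.0235 -0.9992] F [ 0.4  0.4 -2.4] M [-0.02  0.05 -0.02] w 23.0
eye rel seat: x -16.2 y -0.8 z 12.8 mm
```

Call:
play_rows:
  commands:
    - {"x": 0, "y": 0.5, "z": 3, "spin": 0}
    - {"x": 0, "y": 0, "z": 2, "spin": 0}

```text
time: 15.9
position: [0.4676, -0.1445, 0.175]
tool_rot: [0.863, 0.504, 0.008, 0.018]
ft_force: [0.1, -0.6, -1.6]
grip_width: 0.0228
```

Run:
```python
from h import *
hold(3);rel()
p=cams.camera("side");save(p,'s10.png',(310,85,390,165),7.5)
```

```text
t16.05 p [ 467.6 -144.4  175.1] yaw 60.59 zt [ 0.0315 -0.024  -0.9992] F [-0.3  0.1 -1.2] M [ 0.03  0.06 -0.02] w 22.8
eye rel seat: x -15.9 y 0.1 z 7.8 mm
```

View pics/s10.png

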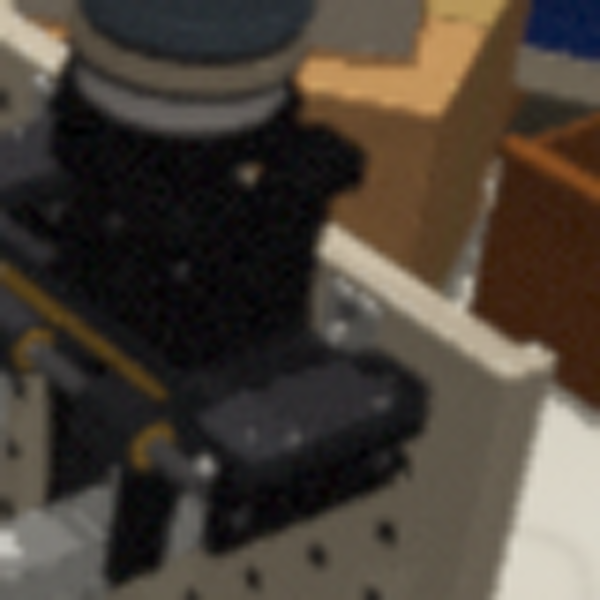

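Call:
play_rows:
  commands:
    - {"x": 4, "y": 0, "z": 0, "spin": 0}
    - {"x": 4, "y": 0, "z": 0, "spin": 0}

```text
time: 16.3
position: [0.4709, -0.139, 0.1755]
tool_rot: [0.863, 0.505, 0.006, 0.02]
ft_force: [-7.0, -12.2, -1.0]
grip_width: 0.023
```

Run:
```python
from h import *
rel();hold(2);rel()
```

```text
t16.30 p [ 470.9 -139.   175.5] yaw 60.7 zt [ 0.0297 -0.0283 -0.9992] F [ -7.  -12.2  -1. ] M [-2.13  1.38 -0.2 ] w 23.0
eye rel seat: x -22.2 y 0.5 z 8.5 mm
t16.40 p [ 471.  -138.9  175.6] yaw 60.7 zt [ 0.0298 -0.0281 -0.9992] F [-4.3 -5.4  0.7] M [-1.18  0.82 -0.11] w 23.1
eye rel seat: x -22.3 y 0.5 z 8.6 mm
```

The pull test was stopped by the nose with 14 N at x = -22 mm, as the geometry predicts, so the eye is captured. I'll move back to centre and release.

Call:
play_rows:
  commands:
    - {"x": -5, "y": 0, "z": 1, "spin": 0}
    - {"x": 0, "y": 0, "z": 0, "spin": 0}

```text
time: 16.6
position: [0.4689, -0.1433, 0.175]
tool_rot: [0.863, 0.505, 0.006, 0.02]
ft_force: [-1.0, 0.2, -1.9]
grip_width: 0.023
```

Run:
```python
from h import *
hold(2);rel()
```

```text
t16.70 p [ 469. -143.  175.] yaw 60.72 zt [ 0.031  -0.0282 -0.9991] F [ 0.1 -0.2 -1.1] M [ 0.02  0.01 -0.02] w 22.9
eye rel seat: x -17.8 y 0.8 z 7.9 mm
```

Call:
play_rows:
  commands:
    - {"x": 0, "y": 0, "z": 0, "spin": 0}
  grip: 1

```text
time: 16.8
position: [0.4692, -0.1428, 0.1751]
tool_rot: [0.863, 0.505, 0.006, 0.02]
ft_force: [0.4, -0.8, 1.1]
grip_width: 0.0262
```

Run:
```python
from h import *
hold(18);st()
p=cams.camera("side");save(p,'s11.png',(280,75,400,215),4.2)
```

```text
t17.70 p [ 469. -143.  175.] yaw 60.72 zt [ 0.031  -0.0282 -0.9991] F [-0.2 -0.5 -0.1] M [-0.02 -0.05  0.02] w 85.7
```

View pics/s11.png

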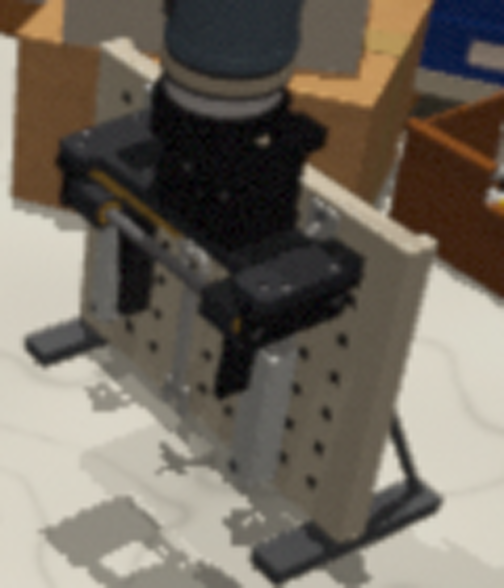

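The set now hangs vertically below the empty hook, with its body at about (265,420) in the crop. I'll back straight away from the panel, then up.

Call:
play_rows:
  commands:
    - {"x": 15, "y": 0, "z": 0, "spin": 0}
    - {"x": 25, "y": 0, "z": -5, "spin": 0}
    - {"x": 30, "y": 0, "z": -10, "spin": 0}
    - {"x": 30, "y": 0, "z": -20, "spin": 0}
    - {"x": 30, "y": 0, "z": -25, "spin": 0}
    - {"x": 30, "y": 0, "z": -20, "spin": 0}
    - {"x": 20, "y": 0, "z": -10, "spin": 0}
    - {"x": 0, "y": 0, "z": 0, "spin": 0}

```text
time: 18.55
position: [0.5576, 0.0217, 0.2658]
tool_rot: [0.864, 0.504, 0.006, 0.019]
ft_force: [-0.7, -0.8, 0.1]
grip_width: 0.0871
```

Run:
```python
from h import *
hold(10);st()
p=cams.camera("side");save(p,'s12.png',(280,75,400,215),4.2);save(p,'s12z.png',(330,110,370,200),6.6);save(p,'s12f.png',s=1.5)
q=cams.camera("top");save(q,'t12.png',s=1.5)
for nm in("set_center","open_key","set_eye"):
  for d in nets.outline_of(p,nm):print(nm,d["conf"],d["pixel"],d["region"].sum())
```

```text
t19.05 p [555.2  19.2 263.7] yaw 60.27 zt [ 0.024  -0.0265 -0.9994] F [-0.  -0.6  0.4] M [-0.01 -0.    0.05] w 87.0
set_center 0.93 [344.3, 170.4] 431
set_eye 0.92 [341.3, 171.6] 426
set_eye 0.61 [222.7, 298.0] 605
```

View pics/s12.png

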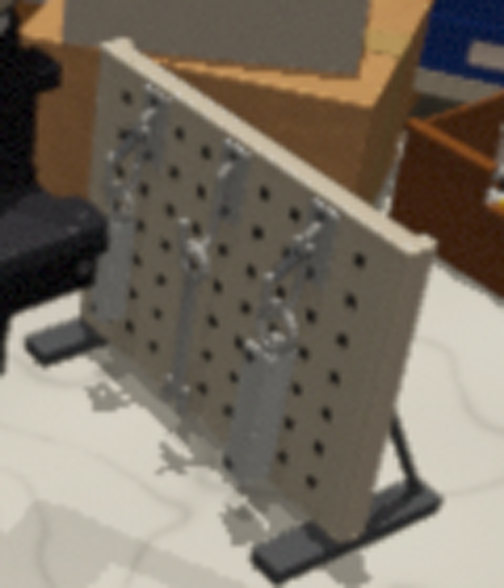

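View pics/s12z.png

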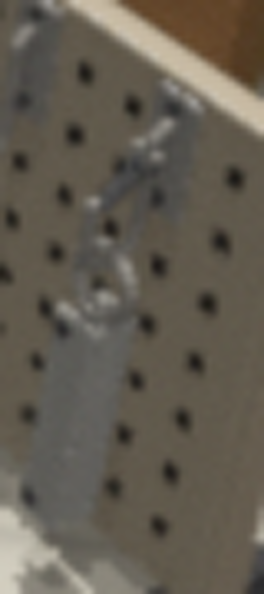

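View pics/t12.png

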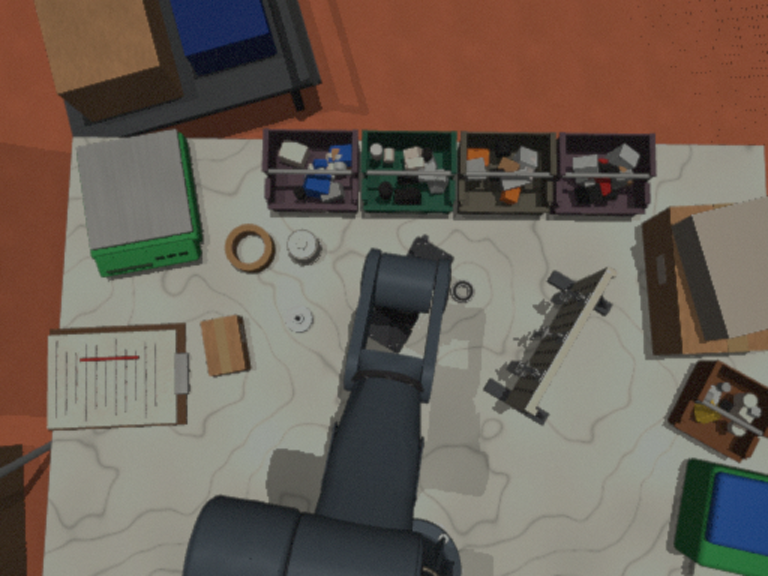

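The set hangs with its eye ring in the bowl at about (100,290) in the zoom. The gate lies shut from its hinge at (150,155) to the nose at (95,202). No key sticks out, and the bystanders are where they were.

```bash
python3 -c "
from h import *
print(robot.hand_in());st()"
```

```text
the job is handed in; nothing more can be done
None
the job is handed in; nothing more can be done
```

The key is folded back into the set, and the set hangs by its eye inside the empty snap hook with the gate shut. I handed the job in at about 19 s of the 45 s allowed.

- **Folding:** I squeezed the key against the opposite side at mid-body. The fingers closed to 23.6 mm on the 24 mm body, and no key shows sticking out in the last side picture.
- **Hanging:** I lowered the eye over the nose. The gate's push on the eye appeared and then vanished as the eye went down past it. A gentle pull back was stopped by the nose at up to 14 N, so the eye was captured before I let go.
- **Last side picture:** The set hangs straight down in the bowl with the gate lying against the nose. The robot is clear and touching nothing.
- **Last top picture:** The bystanders are where they started.

- **Tilt:** The tool drifted up to about 3° off vertical during the moves. I partly corrected this before the grasp, and about 2° remained while hooking, with no visible effect.
- **Gate not seen mid-insertion:** The gripper hid the hook during insertion, so at that moment the gate was judged from the forces. I saw it shut only in the side picture afterwards.

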